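# Fit an alternator bearing cover over its locating pin and hold it down

## Robot

A 6-joint arm with a two-finger parallel gripper is mounted at the origin on the work surface. World frame = base frame: x ahead of the robot, y to its left, z up, the work surface at z = 0. Lengths are in mm, angles in rad, forces in N, time in s.
With the tool pointing down it reaches from about 300 to 775 mm from the base axis. Payload 14.6 kg.
Tool frame: the origin (TCP) lies midway between the tips of the shut fingers; the grasp point (between the pads) lies 19 mm behind it; z points along the fingers, y is the line along which they close (so a half turn about z gives the same grasp; the last joint's range is limited). The gripper opens to 94 mm and grips with 3 to 60 N. Pads are 16 mm wide; open, the fingers measure 119 mm over their backs; the gripper's body (75 mm by 177 mm) begins 78 mm behind the grasp point.
Start: joints at [1.034, 0.3, 1.521, -0, 1.321, -0.067], TCP at [248.985, 490.404, 205.446] pointing down, gripper open.
Joint ranges: [-3.03, 3.03], [-0.79, 2.21], [0.23, 2.52], [-1.04, 4.18], [0, 3.07], [-2.55, 2.55]. Speed limits (rad/s): [2.22, 2.22, 2.57, 3.14, 3.14, 3.14].

## Interface

Orientations are given as [roll, pitch, yaw] about the fixed x, y, z axes, in that order (R = Rz(yaw) Ry(pitch) Rx(roll)).
In Python, from cell import manip gives the robot as it stands.
- The arm moves only by the shell command python3 -m creep 'ROWS' [OPENING] [FORCE]. ROWS is text: rows parted by semicolons, each of 6 numbers parted by spaces: the shift along the tool's x, y, z normalised to -1 to 1, where 1 is 4 cm, then the turn, a rotation vector about the tool's x, y, z normalised to -1 to 1, where 1 is pi rad. In form: dx dy dz ax ay az; .... A call has 1 to 20 rows; each row shifts and turns the commanded pose from where the row before left it, along the tool's axes as they then stand; what a row does not reach is not made up. A row lasts 1/8 s, in which the tool goes at most 62.5 mm and 10.7 degrees, less where a joint would pass 70% of its speed; a pose out of reach is approached as far as the arm can. A call with a number of a shift or a turn outside -1 to 1 is refused whole. A call with a gripper value outside its range is refused whole. OPENING is the closure, from 0 (fully open) to 1 (shut), set as the call begins (- or left out, the last holds). The fingers move at their own pace and stop on an object; FORCE is the grip in N (left out, the last holds). Time passes only in rows, so rows that do not move let the fingers close. It gives the time, the measured TCP pose, the force, the opening and the grip force at its end, in the units of the state.
- manip.read_state(): the state, without advancing time (a new reading comes with each control period).
- manip.camera(name): name is "scene" or "top"; returns a dict with "color" (480x640x3 uint8, red, green, blue), "range_z" (480x640 float32, mm along the optical axis (not along the pixel's ray), 0 where there is no reading), "camera_matrix" (3x3 intrinsics, pixels), "T" (4x4, takes a point from camera to world coordinates). Camera axes: x right, y down, z forward; pixel columns grow to the right and rows downward; lengths in mm; the calibration is good to about 2 mm. A picture is of the moment at which its call begins.
- manip.sign_off(): hands the job in; it is judged then, once.
The state is a dict: "clock": time; "joints": joint angles; "qd": joint speeds; "effort": joint torques, N m; "eef_pos": TCP position; "eef_rot": TCP orientation; "wrist_force": force on the tool from outside, world axes, zero at the start; "moment": the same for the moment, N m; "finger_gap": finger opening in mm; "finger_force": force on a finger pad.
Only numpy, scipy, OpenCV 4.12 (cv2) and the standard library are available. Lean on these libraries where they do the work, as an engineer would, in place of code of your own. Each camera call takes 0.05 s, during which the arm holds its last target. There are 200 camera calls.

## Task

Slide the clear guard of the assembly stand fully open, then pick up the loose aluminium bearing cover, slide it over the brass locating pin, lined up lengthwise with the black plate (either way round), until it drops on, and press it down with the black plate to the bottom of its spring travel. Finish while still holding the cover pressed down, with the guard left open. Leave the other things on the bench where they are.

Things in the scene. Friction and masses are not known exactly. Their poses are not given: they have to be found in the camera images.
- stand: Fixed blue assembly stand. Origin on the bench right below the pin. Base x +-115, y -275 to 95, 12 high. Round aluminium housing (diameter 142, top 38 high) around the origin, the pin in its middle, the black sprung plate above. Two guard rails along its y at x = +-100 (12 wide, tops 112 high, y -275 to 95) on corner posts, open between.
- pin_top (a point): Centre of the flat end of the fixed upright brass locating pin, 70 mm above the bench. Pin diameter 12, its end chamfered over the last 3.5 mm to 8.4 diameter. It stands 14 mm above the black plate when that is up, 22 mm when that is fully pressed.
- seat_top (a point): Centre of the upper face of the black plate on the pin, 56 mm above the bench when up; axes as the stand's. The plate has the outline of the cover: 80 (x) x 70 (y) x 8 mm with round ears, 114 over the ears along x. The cover must lie on it, ears over ears.
- seat (a joint): How far the black plate is pressed down: 0 up, 0.008 m bottomed on a hard stop. Springs push it up with 6 N at the top and 13 N at the bottom; the cover's own weight does not press it down.
- guard (a joint): Opening of the clear sliding guard, m: 0 shut (centred above the pin), 0.170 fully open. It opens towards the stand's -y, stays where it is left and takes about 2 N to move. Panel 200 (x) x 160 (y) mm, clear with yellow edges, underside 114 and top 119 mm above the bench, yellow edges to 122.
- guard_handle (a point): Centre of the red upright handle in the middle of the guard: 60 (stand x) x 16 (stand y) x 34 mm, spanning 119 to 153 mm above the bench; a black strip 80 x 30 at its foot reaches to 122. Pinch its 16 mm width from above. It moves with the guard.
- cover: Loose aluminium cover, 0.3 kg, flat on the bench, same half a turn about. Origin: centre of underside; x lengthwise. Plate 80 (x) x 70 x 12 mm, round ears (radius 15, centres x = +-42), 114 overall. In its middle a boss 30 x 30, sides along x and y, 12 to 44 mm above the underside: grip it by either pair of faces. From below a blind square bore 15 x 15, 26 deep, unseen from above, takes the pin.
- pulley: Loose steel belt pulley, diameter 60, 30 high, upright; origin under its centre. Leave alone.
- stator: Loose copper stator ring, outer diameter 124, inner 90, 32 high; origin under its centre. Leave alone.
- bearing: Loose steel bearing ring, diameter 52, 15 high; origin under its centre. Leave alone.
- wrench: Loose wrench 170 long, lying along its x; origin under its middle. Leave alone.
- screwdriver: Loose screwdriver with blue handle, lying along its x; origin under its middle. Leave alone.
- jar: Loose clear jar with red cap, diameter 64, 85 high; origin under its centre. Leave alone.
Mind the look-alikes: they are no part of the job. Several things have the shape of the cover; the one meant has the colours described above.

How it is judged (in metres and radians):
On the way, in this order (a step that is already met when the one before it is completed fails the run):
1. the guard is slid open (value of joint guard above 0.14 m), for 0.1 s.
2. the cover has dropped on over the pin and lies on the black plate, lined up (horizontal distance between cover and pin_top below 0.0035 m and angle between the x axis of cover and the x axis of stand, either way round below 0.17 rad and angle between cover's own z axis and vertical below 0.06 rad and z of cover in the frame of seat_top below 0.003 m), for 0.1 s.
At the end, for the whole second after the job is handed in: Guard open at least 140 of 170 mm; cover over the pin within 3.5 mm, lined up within 10 degrees either way round, flat within 3.4 degrees, within 3 mm of the black plate; plate pressed down at least 6 of its 8 mm; cover at rest, the fingers still on it with at least 2 N (all of step 2 and value of joint guard above 0.14 m and value of joint seat above 0.006 m and contact force between the fingers and cover above 2 N and linear speed of cover below 0.01 m/s); the arm keeps its last pose, push and grip.
It fails at once if another thing on the bench is pushed more than 30 mm from its place (distance of any of pulley, stator, bearing, wrench, screwdriver, jar from where it was at the start of the episode above 0.03 m).
It also fails if it takes over 54 s, if anything falls off the work surface, if the arm or the gripper's body presses on something with over 40 N, if the wrist force passes 120 N, or if a joint passes its speed limit or range.

## Working session

There is one attempt and no reset: what is moved stays moved. The work goes in short steps, Python scripts to look and compute and a shell command to move; the robot and the scene stay as the last step left them, time stands still between calls to the robot, and variables do not carry over. Pictures are saved under pics/ and viewed, at most 10 in all, crops included, and the job is handed in when it is done.

```bash
mkdir -p pics; ls; python3 - <<'E'
from cell import manip
import cv2,numpy as np
for n in("scene","top"):
    c=manip.camera(n); cv2.imwrite(f"pics/{n}0.png",c["color"][:,:,::-1]); np.savez(f"{n}0.npz",**c)
    print(n,c["camera_matrix"].round(1).tolist(),c["T"].round(3).tolist())
s=manip.read_state();print(s)
E
```

```text
pics
scene [[435.8, 0.0, 322.5], [0.0, 435.8, 243.8], [0.0, 0.0, 1.0]] [[-0.167, 0.739, -0.653, 1173.297], [0.986, 0.138, -0.097, 137.886], [0.018, -0.66, -0.751, 868.499], [0.0, 0.0, 0.0, 1.0]]
top [[585.1, 0.0, 331.2], [0.0, 585.1, 230.6], [0.0, 0.0, 1.0]] [[-0.011, -0.992, 0.127, 343.904], [-1.0, 0.015, 0.026, 12.702], [-0.028, -0.126, -0.992, 1324.549], [0.0, 0.0, 0.0, 1.0]]
{'clock': 0.1, 'joints': array([ 1.03438537e+00,  3.00401963e-01,  1.52151604e+00, -1.17573311e-05,
        1.32071599e+00, -6.66003406e-02]), 'qd': array([ 3.10543214e-05, -1.99712490e-03, -2.12523181e-03, -4.85700456e-04,
        1.99345544e-05,  3.01576798e-04]), 'effort': array([ 7.98927977e-04, -5.32636714e+01, -3.53284335e+01,  7.09232013e-02,
        2.34601140e-02, -6.23738083e-05]), 'eef_pos': array([248.87759876, 490.20083263, 204.95177184]), 'eef_rot': array([-3.14055286e+00, -5.79389780e-05,  2.67178492e+00]), 'wrist_force': array([1.00755982, 0.20367719, 0.18091364]), 'moment': array([ 0.00939508,  0.01264217, -0.02826339]), 'finger_force': 0.0, 'finger_gap': 93.77054644719021}
```

View pics/top0.png

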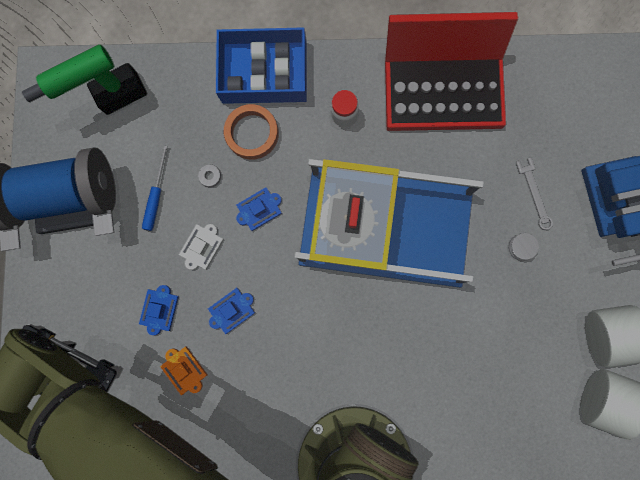

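View pics/scene0.png

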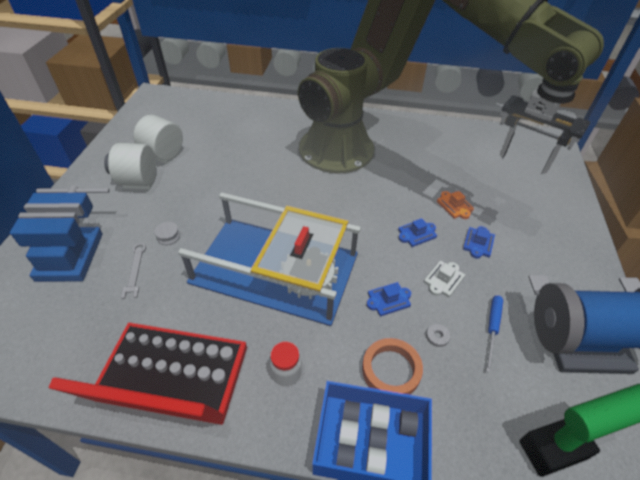

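The top view shows the white-aluminium cover at (201,246), the shut yellow guard with its red handle at (355,213), and blue and orange decoys. The scene view agrees, with the cover at (443,277) and the handle at (302,241).

```bash
cat > h.py <<'E'
import numpy as np,cv2
def ray(c,uv,z):
    K,T=c["camera_matrix"],c["T"]; uv=np.atleast_2d(np.asarray(uv,float))
    d=np.c_[uv,np.ones(len(uv))]@np.linalg.inv(K).T@T[:3,:3].T; o=T[:3,3]
    return (o+d*((z-o[2])/d[:,2])[:,None])[:,:2]
def cloud(c):
    v,u=np.mgrid[:480,:640]; r=c["range_z"]; K=c["camera_matrix"]
    p=np.stack([(u-K[0,2])/K[0,0]*r,(v-K[1,2])/K[1,1]*r,r],-1)
    p=p@c["T"][:3,:3].T+c["T"][:3,3]; p[r==0]=np.nan; return p
def hsv(c): return cv2.cvtColor(c["color"],cv2.COLOR_RGB2HSV).astype(int)
def rect(p):
    (cx,cy),(w,h),a=cv2.minAreaRect(np.float32(p)); 
    if h>w: w,h,a=h,w,a+90
    return round(cx,1),round(cy,1),round(w,1),round(h,1),round((a+90)%180-90,1)
E
python3 - <<'E'
from h import *
for n,hb,cb in(("top",(340,190,370,240),(172,218,232,276)),("scene",(285,220,320,262),(420,258,470,300))):
    c=dict(np.load(n+"0.npz")); H=hsv(c); P=cloud(c)
    def m(b,M):
        v,u=np.nonzero(M[b[1]:b[3],b[0]:b[2]]); return np.c_[u+b[0],v+b[1]]
    red=((H[...,0]<8)|(H[...,0]>172))&(H[...,1]>150)&(H[...,2]>60)
    q=m(hb,red); pz=P[q[:,1],q[:,0]]; print(n,"handle z",np.nanpercentile(pz[:,2],[5,50,95]).round(1))
    t=q[pz[:,2]>148]; print(" handle top",rect(ray(c,t,153)),len(t))
    yel=(abs(H[...,0]-27)<7)&(H[...,1]>130)&(H[...,2]>80)
    b=(300,150,410,280) if n=="top" else (245,200,360,300)
    print(" guard",rect(ray(c,m(b,yel),122)))
    q=m(cb,np.ones((480,640),bool)); pz=P[q[:,1],q[:,0]]
    t=q[(pz[:,2]>39)&(pz[:,2]<50)]; print(" boss",rect(ray(c,t,44)),len(t))
    sil=m(cb,(H[...,1]<40)&(H[...,2]>150)); pz=P[sil[:,1],sil[:,0]]; t=sil[(pz[:,2]>7)&(pz[:,2]<18)]
    print(" plate",rect(ray(c,t,12)),len(t), np.nanpercentile(pz[:,2],[5,50,95,99]).round(1))
E
python3 -c "
import cv2;i=cv2.imread('pics/top0.png');a=cv2.resize(i[205:285,160:240],(400,400),interpolation=2);j=cv2.imread('pics/scene0.png');b=cv2.resize(j[250:310,410:470],(400,400),interpolation=2);cv2.imwrite('pics/c1.png',cv2.hconcat([a,b]))"
```

```text
top handle z [148.7 152.2 155.7]
 handle top (532.2, -3.4, 58.3, 14.9, -8.5) 205
 guard (532.4, -3.3, 214.0, 158.9, -8.6)
 boss (479.8, 343.0, 30.8, 29.7, 60.9) 172
 plate (480.5, 344.6, 112.8, 68.8, -29.4) 698 [ 7.6 12.5 45.3 47.5]
scene handle z [147.5 152.1 154.1]
 handle top (538.1, -3.5, 53.6, 11.6, -8.7) 97
 guard (536.0, -4.9, 213.6, 157.0, -8.7)
 boss (483.0, 340.7, 32.9, 30.1, -30.0) 133
 plate (481.3, 341.4, 113.8, 70.5, -29.4) 548 [-2.6 10.4 43.  44.5]
```

View pics/c1.png

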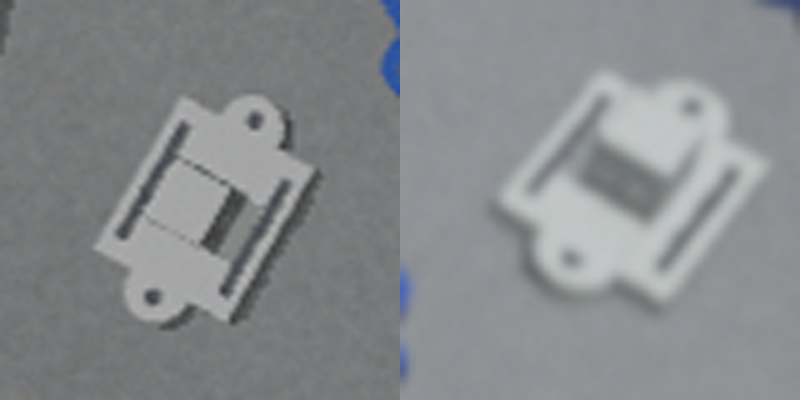

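The crop shows the aluminium cover lying flat with its boss in the middle and its ears along about -29° in world axes.

```bash
cat >> h.py <<'E'
def plan(x,y,z,yaw,s=None):
    "turn (tool z units) then shift (tool units, with tool level at yaw deg)"
    from cell import manip
    from scipy.spatial.transform import Rotation as R
    s=s or manip.read_state(); r=R.from_euler('xyz',s['eef_rot']); g=R.from_euler('xyz',[np.pi,0,np.radians(yaw)])
    t=(r.inv()*g).as_rotvec()/np.pi; d=g.inv().apply(np.array([x,y,z])-s['eef_pos'])/40
    print("t",s['clock'],"pos",s['eef_pos'].round(1),"turn",t.round(4),"shift",d.round(3),"F",s['wrist_force'].round(1),"gap",round(s['finger_gap'],1),round(s['finger_force'],1))
E
python3 -c "
from h import *;plan(534,-3.7,190,171.4)"
```

```text
t 0.1 pos [248.9 490.2 205. ] turn [-3.000e-04 -1.000e-04 -1.018e-01] shift [ -8.894 -11.143   0.374] F [1.  0.2 0.2] gap 93.8 0.0
```

```bash
python3 -m creep '0 0 0 0 0 -0.0508; 0 0 0 0 0 -0.0508; -0.683 -0.858 0 0 0 0; -0.683 -0.858 0 0 0 0; -0.683 -0.858 0 0 0 0; -0.683 -0.858 0 0 0 0; -0.683 -0.858 0 0 0 0; -0.683 -0.858 0 0 0 0; -0.683 -0.858 0 0 0 0; -0.683 -0.858 0 0 0 0; -0.683 -0.858 0 0 0 0; -0.683 -0.858 0 0 0 0; -0.683 -0.858 0 0 0 0; -0.683 -0.858 0 0 0 0; -0.683 -0.858 0 0 0 0; 0 0 0 0 0 0; 0 0 0 0 0 0' 0.3; python3 -c "
from h import *;plan(534,-3.7,127,171.4)"
```

```text
clock: 2.22
eef_pos: [532.8, -3.7, 205.1]
eef_rot: [3.142, -0.001, 2.991]
wrist_force: [0.4, 0.5, 0.1]
finger_gap: 65.8
finger_force: 0.0
t 2.225 pos [532.8  -3.7 205.1] turn [ 0.     -0.0003 -0.0002] shift [-0.029  0.003  1.953] F [0.4 0.5 0.1] gap 65.8 0.0
```

```bash
python3 -m creep '0 0 0.65 0 0 0; 0 0 0.65 0 0 0; 0 0 0.65 0 0 0; 0 0 0 0 0 0; 0 0 0 0 0 0' - ; python3 -m creep '0 0 0 0 0 0; 0 0 0 0 0 0; 0 0 0 0 0 0; 0 0 0 0 0 0' 1 25
```

```text
clock: 2.85
eef_pos: [533.5, -3.5, 128.6]
eef_rot: [3.141, 0.001, 2.992]
wrist_force: [0.3, 0.8, -0.3]
finger_gap: 65.4
finger_force: 0.0
clock: 3.35
eef_pos: [533.2, -4.0, 127.5]
eef_rot: [3.142, 0.0, 2.991]
wrist_force: [1.0, 0.5, 0.6]
finger_gap: 29.1
finger_force: 0.0
```

```bash
python3 -m creep '0 -0.2 0 0 0 0; 0 -0.4 0 0 0 0; 0 -0.4 0 0 0 0; 0 -0.4 0 0 0 0; 0 -0.4 0 0 0 0; 0 -0.4 0 0 0 0; 0 -0.4 0 0 0 0; 0 -0.4 0 0 0 0; 0 -0.4 0 0 0 0; 0 -0.4 0 0 0 0; 0 -0.2 0 0 0 0; 0 -0.12 0 0 0 0; 0 0 0 0 0 0; 0 0 0 0 0 0'
```

```text
clock: 5.1
eef_pos: [509.4, -161.2, 127.3]
eef_rot: [3.131, -0.001, 2.993]
wrist_force: [12.9, 48.5, 3.4]
finger_gap: 22.1
finger_force: 25.0
```

```bash
python3 -m creep '0 0.05 0 0 0 0; 0 0 0 0 0 0; 0 0 0 0 0 0; 0 0 0 0 0 0' 0.3; python3 - <<'E'
from cell import manip
from h import *
c=manip.camera("top"); np.savez("top1.npz",**c); d=manip.camera("scene")
cv2.imwrite("pics/g1.png",cv2.hconcat([cv2.resize(c["color"][130:310,270:510,::-1],(400,300)),cv2.resize(d["color"][170:350,160:400,::-1],(400,300))]))
E
```

```text
clock: 5.6
eef_pos: [508.5, -165.5, 127.4]
eef_rot: [-3.141, -0.0, 2.99]
wrist_force: [-0.5, -0.2, -0.3]
finger_gap: 58.7
finger_force: 0.0
```

View pics/g1.png

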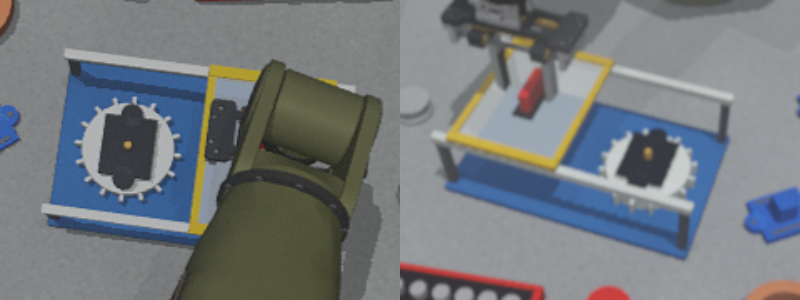

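The left crop shows the guard at its open end, with the pin clear at about (347,217) in the full top image. The right crop shows the handle between the open fingers.

```bash
python3 - <<'E'
from cell import manip
from h import *
T=np.radians(-8.6)
for n,b,g in(("top",(335,205,360,230),(380,160,402,285)),("scene",(300,250,330,280),(320,190,345,275))):
    c=manip.camera(n); H=hsv(c)
    br=(abs(H[...,0]-19)<9)&(H[...,1]>110)&(H[...,2]>100)
    v,u=np.nonzero(br[b[1]:b[3],b[0]:b[2]]); q=np.c_[u+b[0],v+b[1]]
    print(n,len(q),"pin",ray(c,q,70).mean(0).round(1),q.mean(0).round(1),q.min(0),q.max(0))
    H0=H[b[1]-15:b[3]+15,b[0]-15:b[2]+15]; k=(H0[...,2]<70)
    v,u=np.nonzero(k); print(" seat",rect(ray(c,np.c_[u+b[0]-15,v+b[1]-15],56)))
    ye=(abs(H[...,0]-27)<7)&(H[...,1]>130)&(H[...,2]>80)
    v,u=np.nonzero(ye[160:300,300:480]); w=ray(c,np.c_[u+300,v+160],122)-[533.5,-4]
    yy=w@[-np.sin(T),np.cos(T)]; print(" guard near edge stand y",np.percentile(yy,[90,97,99.5]).round(1))
plan(481.5,342.5,200,150.6)
E
```

```text
top 17 pin [534.7  13.1] [346.1 216.4] [344 215] [348 218]
 seat (533.7, 13.1, 111.8, 66.9, -8.5)
 guard near edge stand y [-74.6 -73.7  16.2]
scene 16 pin [538.7  11.5] [308.5 261. ] [307 259] [310 263]
 seat (535.9, 11.2, 99.4, 62.3, -8.3)Traceback (most recent call last):
  File "<stdin>", line 13, in <module>
    return _quantile_unchecked(
        a, q, axis, out, overwrite_input, method, keepdims, weights)
    return _ureduce(a,
                    func=_quantile_ureduce_func,
    ...<5 lines>...
                    overwrite_input=overwrite_input,
                    method=method)
    r = func(a, **kwargs)
    result = _quantile(arr,
                       quantiles=q,
    ...<2 lines>...
                       out=out,
                       weights=wgt)
    slices_having_nans = np.isnan(arr[-1, ...])
                                  ~~~^^^^^^^^^
IndexError: index -1 is out of bounds for axis 0 with size 0
```

```bash
python3 -m creep '0 0 0.0 0 0 0; 0 0 -0.9 0 0 0; 0 0 -0.9 0 0 0; 0 0 0 0 0 0.0578; 0 0 0 0 0 0.0578; 0 0 0 0 0 0'; python3 -c "
from h import *;plan(481.4,342.2,200,150.6)"
```

```text
clock: 6.55
eef_pos: [508.7, -164.9, 199.5]
eef_rot: [-3.142, -0.0, 2.629]
wrist_force: [0.4, 0.0, 0.5]
finger_gap: 65.4
finger_force: 0.0
t 6.55 pos [ 508.7 -164.9  199.5] turn [-0.     -0.      0.0002] shift [ 6.819 10.71  -0.014] F [0.4 0.  0.5] gap 65.4 0.0
```

```bash
python3 -m creep '0.568 0.8925 0 0 0 0; 0.568 0.8925 0 0 0 0; 0.568 0.8925 0 0 0 0; 0.568 0.8925 0 0 0 0; 0.568 0.8925 0 0 0 0; 0.568 0.8925 0 0 0 0; 0.568 0.8925 0 0 0 0; 0.568 0.8925 0 0 0 0; 0.568 0.8925 0 0 0 0; 0.568 0.8925 0 0 0 0; 0.568 0.8925 0 0 0 0; 0.568 0.8925 0 0 0 0; 0 0 0.8 0 0 0; 0 0 0.8 0 0 0; 0 0 0.8 0 0 0; 0 0 0 0 0 0; 0 0 0 0 0 0'; python3 -c "
from h import *;plan(481.4,342.2,18,150.6)"
```

```text
clock: 8.68
eef_pos: [482.4, 342.5, 104.8]
eef_rot: [3.14, 0.001, 2.63]
wrist_force: [-0.5, -0.1, 0.6]
finger_gap: 65.7
finger_force: 0.0
t 8.675 pos [482.4 342.5 104.8] turn [0.0004 0.0002 0.0004] shift [ 0.018 -0.018  2.171] F [-0.5 -0.1  0.6] gap 65.7 0.0
```

```bash
python3 -m creep '0 0 0.7 0 0 0; 0 0 0.7 0 0 0; 0 0 0.5 0 0 0; 0 0 0.27 0 0 0; 0 0 0 0 0 0; 0 0 0 0 0 0'; python3 -m creep '0 0 0 0 0 0; 0 0 0 0 0 0; 0 0 0 0 0 0; 0 0 0 0 0 0; 0 0 0 0 0 0; 0 0 0 0 0 0' 1 50
```

```text
clock: 9.43
eef_pos: [482.3, 342.4, 17.6]
eef_rot: [3.14, 0.001, 2.628]
wrist_force: [0.3, -0.0, -0.9]
finger_gap: 65.8
finger_force: 0.0
clock: 10.18
eef_pos: [481.8, 342.1, 16.7]
eef_rot: [-3.141, -0.0, 2.628]
wrist_force: [-1.0, -0.8, 1.9]
finger_gap: 29.8
finger_force: 50.0
```

```bash
python3 -m creep '0 0 -0.4 0 0 0; 0 0 -0.8 0 0 0; 0 0 -0.8 0 0 0; 0 0 -0.8 0 0 0; 0 0 -0.5 0 0 0; 0 0 0 0 0 -0.0385; 0 0 0 0 0 -0.0385; 0 0 0 0 0 -0.0385; 0 0 0 0 0 0; 0 0 0 0 0 0'; python3 -c "
from h import *;plan(537,12.7,149,171.4)"
```

```text
clock: 11.42
eef_pos: [481.8, 342.2, 149.0]
eef_rot: [3.141, 0.0, 2.988]
wrist_force: [-1.9, 0.9, -3.2]
finger_gap: 29.7
finger_force: 50.0
t 11.425 pos [481.8 342.2 149. ] turn [ 0.      0.0001 -0.0011] shift [-2.596 -7.937 -0.   ] F [-1.9  0.9 -3.2] gap 29.7 50.0
```

```bash
python3 -m creep '-0.26 -0.794 0 0 0 0; -0.26 -0.794 0 0 0 0; -0.26 -0.794 0 0 0 0; -0.26 -0.794 0 0 0 0; -0.26 -0.794 0 0 0 0; -0.26 -0.794 0 0 0 0; -0.26 -0.794 0 0 0 0; -0.26 -0.794 0 0 0 0; -0.26 -0.794 0 0 0 0; -0.26 -0.794 0 0 0 0; 0 0 0.8 0 0 0; 0 0 0.4 0 0 0; 0 0 0 0 0 0; 0 0 0 0 0 0; 0 0 0 0 0 0'; python3 - <<'E'
from h import *
from cell import manip
plan(537,12.7,100,171.4)
c=manip.camera("top"); d=manip.camera("scene"); np.savez("t2.npz",**c); np.savez("s2.npz",**d)
cv2.imwrite("pics/g2.png",cv2.hconcat([cv2.resize(c["color"][160:280,280:440,::-1],(400,300)),cv2.resize(d["color"][200:320,240:400,::-1],(400,300))]))
plan(537,12.7,100,171.4)
E
```

```text
clock: 13.3
eef_pos: [537.4, 12.7, 101.6]
eef_rot: [3.141, 0.001, 2.991]
wrist_force: [-0.1, -0.3, -3.6]
finger_gap: 29.6
finger_force: 50.0
t 13.3 pos [537.4  12.7 101.6] turn [ 0.      0.0005 -0.0002] shift [ 0.009 -0.002  0.039] F [-0.1 -0.3 -3.6] gap 29.6 50.0
t 13.4 pos [537.2  12.6 101.3] turn [ 0.      0.0003 -0.0002] shift [0.005 0.001 0.032] F [-0.9 -0.1 -3.1] gap 29.7 50.0
```

View pics/g2.png

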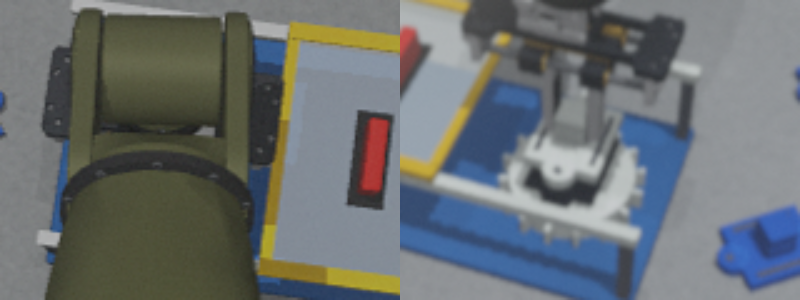

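The left view is blocked by the arm. The right view shows the held cover level above the black plate, ears in line, and the guard open. I'll lower it gently.

```bash
python3 -m creep '0 0 0.1 0 0 0; 0 0 0.1 0 0 0; 0 0 0.1 0 0 0; 0 0 0.1 0 0 0; 0 0 0 0 0 0; 0 0 0 0 0 0'; python3 -m creep '0 0 0.05 0 0 0;  0 0 0.05 0 0 0; 0 0 0.05 0 0 0; 0 0 0 0 0 0; 0 0 0 0 0 0'; python3 -c "
from h import *;plan(537,12.7,73,171.4)"
```

```text
clock: 14.15
eef_pos: [536.9, 12.5, 84.7]
eef_rot: [-3.142, 0.0, 2.991]
wrist_force: [0.2, -0.1, -3.7]
finger_gap: 29.4
finger_force: 50.0
clock: 14.78
eef_pos: [537.0, 11.8, 78.5]
eef_rot: [-3.14, 0.0, 2.991]
wrist_force: [0.2, -7.1, -3.8]
finger_gap: 29.4
finger_force: 50.0
t 14.775 pos [537.   11.8  78.5] turn [-0.0003  0.0001 -0.0003] shift [0.003 0.022 0.137] F [ 0.2 -7.1 -3.8] gap 29.4 50.0
```

The pin is in the bore, with 7 N sideways. I'll ease the cover toward -y and continue down.

```bash
python3 -m creep '0 -0.035 0 0 0 0; 0 0 0 0 0 0; 0 0 0.05 0 0 0; 0 0 0.05 0 0 0; 0 0 0.04 0 0 0; 0 0 0 0 0 0; 0 0 0 0 0 0; 0 0 0 0 0 0'; python3 -c "
from h import *;plan(537,12.7,65,171.4)"
```

```text
clock: 15.78
eef_pos: [536.7, 11.1, 73.1]
eef_rot: [-3.142, 0.0, 2.991]
wrist_force: [0.6, -0.4, -4.6]
finger_gap: 29.9
finger_force: 50.0
t 15.775 pos [536.7  11.1  73.1] turn [-0.      0.     -0.0002] shift [-0.     0.04   0.202] F [ 0.6 -0.4 -4.6] gap 29.9 50.0
```

```bash
python3 -m creep '0 0 0.05 0 0 0; 0 0 0.05 0 0 0; 0 0 0 0 0 0; 0 0 0 0 0 0'; python3 -m creep '0 0 0.05 0 0 0; 0 0 0.05 0 0 0; 0 0 0 0 0 0; 0 0 0 0 0 0; 0 0 0 0 0 0';python3 -m creep '0 0 0.05 0 0 0; 0 0 0 0 0 0; 0 0 0 0 0 0'
```

```text
clock: 16.27
eef_pos: [536.9, 11.1, 69.3]
eef_rot: [3.142, 0.0, 2.991]
wrist_force: [-2.0, 0.7, 4.4]
finger_gap: 30.0
finger_force: 50.0
clock: 16.9
eef_pos: [536.9, 11.1, 65.5]
eef_rot: [3.142, 0.001, 2.991]
wrist_force: [-3.2, -0.1, 9.0]
finger_gap: 29.7
finger_force: 50.0
clock: 17.27
eef_pos: [537.0, 11.1, 64.6]
eef_rot: [3.142, 0.001, 2.991]
wrist_force: [-8.8, 0.8, 20.9]
finger_gap: 29.5
finger_force: 50.0
```

```bash
python3 -m creep '0.02 0 0 0 0 0; 0 0 0 0 0 0; 0 0 0 0 0 0'; python3 - <<'E'
from h import *
from cell import manip
d=manip.camera("scene"); c=manip.camera("top")
cv2.imwrite("pics/g3.png",cv2.hconcat([cv2.resize(c["color"][160:280,280:440,::-1],(400,300)),cv2.resize(d["color"][200:320,240:400,::-1],(400,300))]))
P=cloud(d)[255:285,285:330].reshape(-1,3); H=hsv(d)[255:285,285:330].reshape(-1,3)
k=(H[:,1]<45)&(H[:,2]>130)&(P[:,2]>48)&(P[:,2]<75); print("cover top z",np.percentile(P[k,2],[20,50,80]).round(1),k.sum(),"(60 if bottomed)")
E
```

```text
clock: 17.65
eef_pos: [536.9, 11.1, 64.6]
eef_rot: [3.141, 0.003, 2.991]
wrist_force: [-3.2, 0.5, 16.9]
finger_gap: 29.6
finger_force: 50.0
cover top z [57.6 59.  60.4] 432 (60 if bottomed)
```

View pics/g3.png

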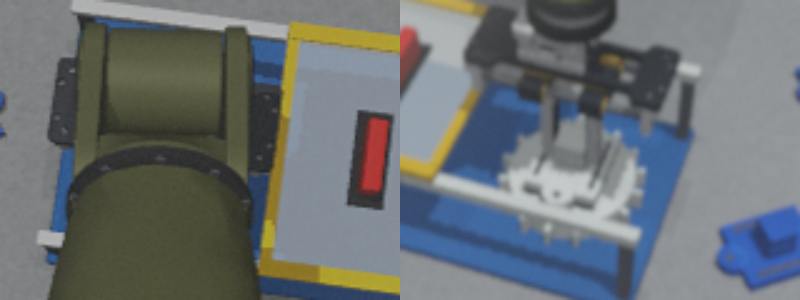

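The right view shows the cover bottomed over the black plate at about 60 mm and the guard open. Force is steady at 17 N, so I'm handing in.

```bash
python3 -c "
from cell import manip;print(manip.sign_off())"
```

```text
the job is handed in; nothing more can be done
None
```

I slid the guard fully open, seated the cover over the pin lined up with the black plate, and handed the job in at about 18 s while still holding the plate at the bottom of its travel with about 17 N; no verdict came back.

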